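# Point out the failed capacitor and its spare to the inspection camera

### The arm

A 6-joint arm with a two-finger parallel gripper is mounted at the origin on the work surface. World frame = base frame: x ahead of the robot, y to its left, z up, the work surface at z = 0. Lengths are in mm, angles in rad, forces in N, time in s.
With the tool pointing down it reaches from about 275 to 750 mm from the base axis. Payload 10.2 kg.
Tool frame: the origin (TCP) lies between the finger pads, 19 mm behind the fingertips; this is the grasp point; z points along the fingers, y is the line along which they close (so a half turn about z gives the same grasp; the last joint's range is limited). The gripper opens to 85 mm and grips with 20 to 120 N. Pads are 22 mm wide; open, the fingers measure 114 mm over their backs; the gripper's body (76 mm by 85 mm) begins 54 mm behind the grasp point. The pads swing forward as they close: fully open they stand 13 mm farther back than shut.
Start: joints at [-1.465, 0.313, 1.498, -0, 1.331, -0.223], TCP at [169.514, -496.887, 249.994] pointing down, gripper open.
Joint ranges: [-2.94, 2.94], [-0.97, 2.17], [0.19, 2.56], [-1.23, 4.37], [0.02, 3.11], [-2.88, 2.88]. Speed limits (rad/s): [2.39, 2.39, 3.01, 3.14, 3.14, 3.14].

### API

Orientations are given as a unit quaternion [w, x, y, z].
In Python, from rig import r gives the robot as it stands.
- The arm moves only by the tool carry_out, never from a script. Its argument "commands" is a list of rows, each an object with "delta_pos": the shift along the world's x, y, z in units of 30 mm (1.0 is 30 mm), a list of three; "turn": the turn about the world's z in units of 5 degrees (1.0 is 5 degrees). A call has 1 to 20 rows; each row is the pose to reach, as a shift and turn from the pose commanded when the call began; what a row does not reach only later rows make up. A row lasts 1/12 s, in which the tool goes at most 41.7 mm and 7.16 degrees, less where a joint would pass 70% of its speed; a pose out of reach is approached as far as the arm can. A call with a gripper value outside its range is refused whole. "gripper" is the opening in per cent of the stroke, from 0 (shut) to 100 (fully open), set as the call begins (left out, the last holds). The fingers move at their own pace and stop on an object; "grip_force" is the grip in N (left out, the last holds). Time passes only in rows, so rows that repeat a pose let the fingers close. It gives the time, the measured TCP pose, the force, the opening and the grip force at its end, in the units of the state.
- r.get_obs(): the state, without advancing time (a new reading comes with each control period).
- r.read_camera(name): name is "scene" or "side" or "wrist"; returns (picture, depth): 480x640x3 uint8, blue, green, red; 480x640 float32, mm along the optical axis (not along the pixel's ray), 0 where there is no reading.
- r.calibration(name): a dict with "fx", "fy", "cx", "cy" (pixels), "extrinsics" (4x4, takes a point from camera to world coordinates). Camera axes: x right, y down, z forward; pixel columns grow to the right and rows downward; lengths in mm; the calibration is good to about 2 mm. A picture is of the moment at which its call begins: read the wrist's pose just before it. calibration takes no time and is no camera call; for the wrist camera it gives the pose at the moment of the call.
- r.sign_off(): hands the job in; it is judged then, once.
The state is a dict: "clock": time; "qpos": joint angles; "dq": joint speeds; "effort": joint torques, N m; "eef_pos": TCP position; "ee_rot": TCP orientation; "contact_force": force on the tool from outside, world axes, zero at the start; "wrist_torque": the same for the moment, N m; "grip_width": opening from 0.0 (shut) to 1.0 (fully open); "grip_force": force on a finger pad.
Only numpy, scipy, OpenCV 4.12 (cv2) and the standard library are available. Lean on these libraries where they do the work, as an engineer would, in place of code of your own. Each camera call takes 0.05 s, during which the arm holds its last target. There are 200 camera calls.

### The job

Show the inspection camera which part is to be swapped: first switch it on by pushing the red-knobbed lever all the way over, away from the robot. Then point at the bulging orange capacitor on the green circuit board, and after that at the orange spare in the yellow tray, with the tool pointing down and its fingertips held two to four centimetres straight above the part, for two seconds each, without touching it. Come down over no other component on the board or in the tray, pick nothing up, leave the lever on and disturb nothing else.

Things in the scene. Friction and masses are not known exactly. Their poses are not given: they have to be found in the camera images.
- rec (a joint): the camera's toggle lever, rad: 0 leans 0.5 rad from upright towards the base's -x side (towards the robot), 1.0 is fully over to +x (on); it starts between 0 and 0.2, turns stiffly (under 1.5 N at the knob) and stays where it is left
- rec_base: grey housing of the lever, fixed, 70 x 50 x 25 mm (x, y, z); origin at the centre of its underside; the lever's pivot is an axis along y 22 mm above the origin; the lever swings towards the housing's own +x, which points away from the robot within about 25 degrees
- rec_tip (a point): centre of the lever's red ball knob, 26 mm across, on a 10 mm rod 80 mm from the pivot (92 to 102 mm above the table)
- board: green circuit board, fixed, 140 x 190 mm (x, y), its upper face 12 mm above the table; origin at the centre of its underside at table height. On it stand four tall parts in any order at (x, y) = (-35, -55), (-35, 20), (35, -55), (35, 20) mm, and along its +y edge a green terminal block and an aluminium heat sink up to 38 mm above the table
- cap_orange: electrolytic capacitor, orange sleeve, upright cylinder 30 mm across, 43 mm tall, with a bulging domed metal top, soldered on the board (fixed): the failed part, to be pointed at; origin at the centre of its underside, z up; its top is 55 mm above the table
- cap_orange_top (a point): the centre of the top of the failed orange capacitor on the board, z up
- cap_blue: electrolytic capacitor, blue sleeve, upright cylinder 30 mm across, 40.5 mm tall, flat metal top, soldered on the board (fixed); origin at the centre of its underside, z up; not to be pointed at or touched
- cap_blue_top (a point): the centre of the top of the blue capacitor on the board, z up
- cap_black: electrolytic capacitor, black sleeve, upright cylinder 30 mm across, 40.5 mm tall, flat metal top, soldered on the board (fixed); origin at the centre of its underside, z up; not to be pointed at or touched
- cap_black_top (a point): the centre of the top of the black capacitor on the board, z up
- coil: copper coil on a black bobbin, upright, 32 mm across, 35 mm tall, soldered on the board (fixed); origin at the centre of its underside; not to be pointed at or touched
- coil_top (a point): the centre of the top of the copper coil on the board, z up
- tray: yellow tray, fixed, 190 x 68 x 22 mm (x, y, z), walls and floor 3 mm, three cells in a row along its x at -63, 0 and 63 mm, one spare standing in each, in any order; origin at the centre of its underside
- spare_orange: electrolytic capacitor, orange sleeve, upright cylinder 30 mm across, 40.5 mm tall, flat metal top, loose, 20 to 45 g, in a cell of the tray: the spare to be pointed at; origin at the centre of its underside, z up; its top is 43.5 mm above the table
- spare_orange_top (a point): the centre of the top of the orange spare in the tray, z up
- spare_blue: electrolytic capacitor, blue sleeve, upright cylinder 30 mm across, 40.5 mm tall, flat metal top, loose, 20 to 45 g, in a cell of the tray; origin at the centre of its underside, z up; not to be pointed at or touched
- spare_blue_top (a point): the centre of the top of the blue spare in the tray, z up
- spare_black: electrolytic capacitor, black sleeve, upright cylinder 30 mm across, 40.5 mm tall, flat metal top, loose, 20 to 45 g, in a cell of the tray; origin at the centre of its underside, z up; not to be pointed at or touched
- spare_black_top (a point): the centre of the top of the black spare in the tray, z up
- reel: loose reel of solder, blue flanges, upright, 52 mm across, 36 mm tall; origin at the centre of its underside; bystander
- driver: loose screwdriver with a red handle, lying along its own x, about 200 mm long and 26 mm thick, origin at its middle, underneath; bystander
- partsbox: loose clear parts box, 70 x 110 x 28 mm; origin at the centre of its underside; bystander
- flux: loose amber bottle with a red cap, 36 mm across, 75 mm tall; origin at the centre of its underside; bystander

How it is judged (in metres and radians):
On the way, in this order (a step that is already met when the one before it is completed fails the run):
1. the lever is pushed fully over (past 0.85 rad) (value of joint rec above 0.85 rad), for 0.2 s.
2. the tool point dwells 1.5 s above the orange capacitor on the board: within 20 mm sideways, TCP 18 to 80 mm above its top, tool pointing down within 0.5 rad (horizontal distance between the grasp point and cap_orange_top below 0.02 m and z of the grasp point in the frame of cap_orange_top between 0.018 and 0.08 m and angle between the grasp point's own z axis and vertical above 2.6416 rad), for 1.5 s.
3. the tool point dwells 1.5 s above the orange spare in the tray, likewise (horizontal distance between the grasp point and spare_orange_top below 0.02 m and z of the grasp point in the frame of spare_orange_top between 0.018 and 0.08 m and angle between the grasp point's own z axis and vertical above 2.6416 rad), for 1.5 s.
At the end, for the whole second after the job is handed in: the lever stands past 0.85 rad; the spares stand upright in their cells within 8 mm of where they started; the reel, screwdriver, parts box and bottle are within 15 mm of where they started; all at rest (value of joint rec above 0.85 rad and distance of each of spare_orange, spare_blue, spare_black from where it was at the start of the episode below 0.008 m and angle between each of spare_orange, spare_blue, spare_black's own z axis and vertical below 0.15 rad and distance of each of reel, driver, partsbox, flux from where it was at the start of the episode below 0.015 m and linear speed of each of spare_orange, spare_blue, spare_black, reel, driver, partsbox, flux below 0.02 m/s); the robot touches nothing.
It fails at once if the robot touches a part on the board or the board itself (over 0.3 N) (contact force between any of the fingers, the arm and cap_orange above 0.3 N or contact force between any of the fingers, the arm and cap_blue above 0.3 N or contact force between any of the fingers, the arm and cap_black above 0.3 N or contact force between any of the fingers, the arm and coil above 0.3 N or contact force between any of the fingers, the arm and board above 0.3 N).
It fails at once if the robot touches a spare or the tray (over 0.3 N) (contact force between any of the fingers, the arm and spare_orange above 0.3 N or contact force between any of the fingers, the arm and spare_blue above 0.3 N or contact force between any of the fingers, the arm and spare_black above 0.3 N or contact force between any of the fingers, the arm and tray above 0.3 N).
It fails at once if a spare is moved more than 8 mm, lifted or tipped, or a loose bystander moved more than 15 mm (not (distance of each of spare_orange, spare_blue, spare_black from where it was at the start of the episode below 0.008 m and angle between each of spare_orange, spare_blue, spare_black's own z axis and vertical below 0.15 rad and distance of each of reel, driver, partsbox, flux from where it was at the start of the episode below 0.015 m)).
It fails at once if the tool point comes down over a wrong part: within 20 mm sideways of its axis and TCP less than 65 mm above its top ((horizontal distance between the grasp point and cap_blue_top below 0.02 m and z of the grasp point in the frame of cap_blue_top between -0.05 and 0.065 m) or (horizontal distance between the grasp point and cap_black_top below 0.02 m and z of the grasp point in the frame of cap_black_top between -0.05 and 0.065 m) or (horizontal distance between the grasp point and coil_top below 0.02 m and z of the grasp point in the frame of coil_top between -0.05 and 0.065 m) or (horizontal distance between the grasp point and spare_blue_top below 0.02 m and z of the grasp point in the frame of spare_blue_top between -0.05 and 0.065 m) or (horizontal distance between the grasp point and spare_black_top below 0.02 m and z of the grasp point in the frame of spare_black_top between -0.05 and 0.065 m)).
It also fails if it takes over 51 s, if anything falls off the work surface, if the arm or the gripper's body presses on something with over 40 N, if the wrist force passes 120 N, or if a joint passes its speed limit or range.

## Working session

There is one attempt and no reset: what is moved stays moved. The work goes in short steps, Python scripts to look and compute and a tool call to move; the robot and the scene stay as the last step left them, time stands still between calls to the robot, and variables do not carry over. Pictures are saved under pics/ and viewed, at most 10 in all, crops included, and the job is handed in when it is done.

Besides the shell and the picture viewer there is one more tool, called after "Call:" as name(argument=value, ...) on one line, values as JSON. carry_out: Moves the arm, as the interface text tells. Its arguments: {"type":"object","properties":{"commands":{"type":"array"},"gripper":{"type":"number"},"grip_force":{"type":"number"}},"required":["commands"]}

```bash
mkdir -p pics; cat > h.py <<'E'
import numpy as np,cv2
from rig import r
def snap(n):
    im,d=r.read_camera(n); c=r.calibration(n)
    v,u=np.mgrid[0:480,0:640]
    P=np.stack([(u-c['cx'])/c['fx']*d,(v-c['cy'])/c['fy']*d,d],-1)
    E=np.array(c['extrinsics']); W=P@E[:3,:3].T+E[:3,3]; W[d<=0]=np.nan
    return im,W
E
python3 - <<'E'
from h import *
for n in ("scene","side"):
    im,W=snap(n); cv2.imwrite(f"pics/{n}0.png",im); np.savez(f"{n}.npz",im=im,W=W)
    print(n,np.array(r.calibration(n)['extrinsics'])[:3,3])
print(r.get_obs())
E
```

```text
scene [1226.12211724  137.16887892  848.20139627]
side [214.14264118 642.50728583 970.38483727]
{'clock': 0.1, 'qpos': array([-1.46541929e+00,  3.13430339e-01,  1.49834950e+00, -2.73282783e-05,
        1.33103270e+00, -2.23406434e-01]), 'dq': array([-0.00013333, -0.00038194, -0.00107659,  0.00202827, -0.00097299,
       -0.00098898]), 'effort': array([ 1.64962283e-03, -4.12902188e+01, -2.60143644e+01, -2.75300472e-04,
        3.01452725e-03,  1.00634330e-05]), 'eef_pos': array([ 169.47460612, -496.67004659,  249.47809855]), 'ee_rot': array([-6.09664019e-04,  9.86517366e-01,  1.63655474e-01,  2.27265397e-05]), 'contact_force': array([ 0.89467582, -0.06383381,  0.34952227]), 'wrist_torque': array([ 0.04553655,  0.01898061, -0.0069843 ]), 'grip_force': 0.0, 'grip_width': 1.0021904666969228}
```

View pics/scene0.png

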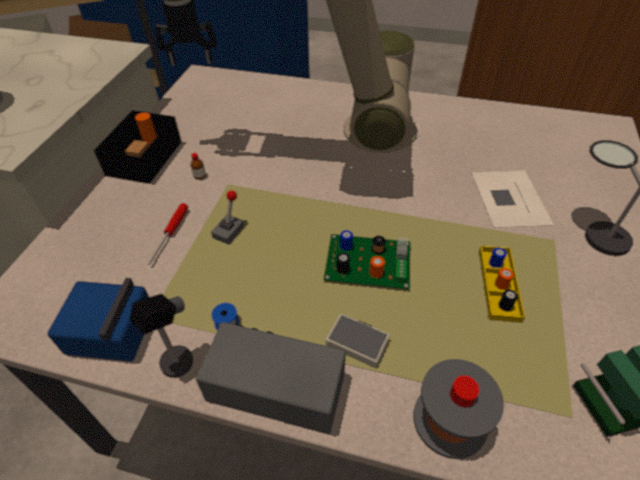

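View pics/side0.png

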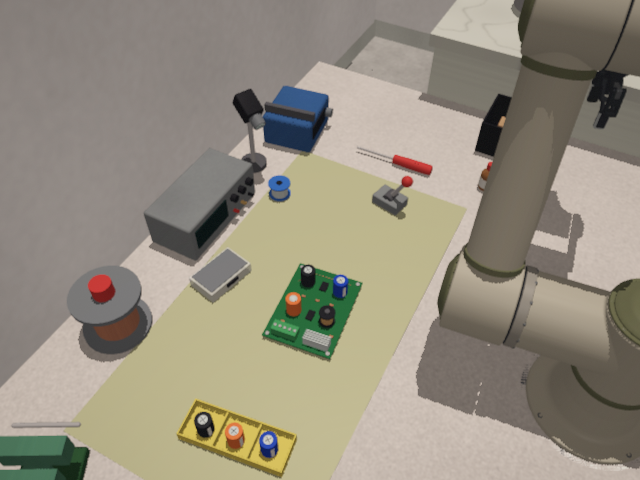

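The scene view shows the red knob at (231,196), the board's orange cap at (377,266) and the orange spare at (504,279). In the side view they are at (407,181), (293,303) and (234,433). Next I measure them.

```bash
cat > m.py <<'E'
from h import *
S={"scene":dict(knob=(231,196),capo=(377,266),capb=(346,240),capk=(343,263),coil=(379,243),spo=(504,279),spb=(498,257),spk=(508,299),flux=(197,160),drv=(180,215)),
"side":dict(knob=(407,181),capo=(293,303),capb=(340,285),capk=(308,275),coil=(327,315),spo=(234,433),spb=(269,443),spk=(204,423),drv=(412,164))}
for n in S:
    z=np.load(n+".npz"); W=z['W']; hsv=cv2.cvtColor(z['im'],cv2.COLOR_BGR2HSV)
    for k,(u,v) in S[n].items():
        w=W[v-16:v+17,u-16:u+17].reshape(-1,3); w=w[np.isfinite(w[:,2])]
        if k=="knob":
            h=hsv[v-16:v+17,u-16:u+17].reshape(-1,3); f=W[v-16:v+17,u-16:u+17].reshape(-1,3)
            m=((h[:,0]<8)|(h[:,0]>172))&(h[:,1]>150)&(f[:,2]>70); t=f[m]
            C=np.array(r.calibration(n)['extrinsics'])[:3,3]
            # sphere fit, radius 13
            from scipy.optimize import least_squares
            c0=t.mean(0); c0=c0+(c0-C)/np.linalg.norm(c0-C)*9
            s=least_squares(lambda c:np.linalg.norm(t-c,axis=1)-13,c0,loss='soft_l1').x
            print(n,k,len(t),s.round(1)); 
            # rod / housing
            q=w[(w[:,2]>18)&(w[:,2]<30)]; print(' housing top',len(q),np.median(q,0).round(1))
            continue
        c=W[v-3:v+4,u-3:u+4].reshape(-1,3)
        zt=np.nanpercentile(W[v-12:v+5,u-8:u+9,2],97)
        f=w[(w[:,2]>zt-4)&(np.linalg.norm(w[:,:2]-np.nanmedian(c,0)[:2],axis=1)<28)]
        print(n,k,'ztop',zt.round(1),len(f),((f.max(0)+f.min(0))/2).round(1),np.ptp(f,0).round(0))
    # housing rect, tray, board
    for nm,lo,hi in(("tray",(20,100,100),(33,255,255)),("board",(45,120,40),(85,255,255))):
        m=cv2.inRange(hsv,lo,hi)>0; f=W[m]; f=f[np.isfinite(f[:,2])]
        f=f[(f[:,2]>(15 if nm=="tray" else 8))&(f[:,2]<(28 if nm=="tray" else 17))&(f[:,0]<750)&(f[:,0]>200)]
        if len(f): print(n,nm,len(f),cv2.minAreaRect(f[:,:2].astype(np.float32)))
E
python3 m.py
```

```text
scene knob 70 [ 481.1 -281.    92.4]
 housing top 0 [nan nan nan]
scene capo ztop 54.9 85 [563.4  85.1  54.4] [28. 28.  7.]
scene capb ztop 54.1 93 [502.8   3.5  53.1] [31. 28.  5.]
scene capk ztop 53.8 108 [571.6  10.5  52.8] [30. 30.  6.]
scene coil ztop 46.1 95 [494.2  77.8  45.3] [32. 30.  6.]
scene spo ztop 45.0 120 [522.1 356.2  44. ] [29. 27.  6.]
scene spb ztop 45.4 98 [464.3 342.8  44.7] [31. 26.  6.]
scene spk ztop 45.3 122 [577.  364.2  44.5] [29. 29.  6.]
scene flux ztop 75.4 24 [ 337.1 -448.7   74.6] [17. 16.  6.]
scene drv ztop 26.8 81 [ 507.6 -425.8   25.6] [54. 20.  6.]
scene tray 472 ((566.7050170898438, 39.0205078125), (193.90420532226562, 701.371337890625), 8.381780624389648)
scene board 2168 ((579.615966796875, 245.41302490234375), (591.9027099609375, 184.3316650390625), 76.23385620117188)
side knob 84 [ 478.4 -282.8   92.8]
 housing top 86 [ 496. -310.   23.]
side capo ztop 54.5 113 [559.6  85.9  54.2] [28. 29.  7.]
side capb ztop 54.1 105 [497.6   3.9  52.7] [27. 30.  5.]
side capk ztop 53.8 125 [567.   11.4  52.6] [29. 30.  6.]
side coil ztop 46.5 85 [489.   78.   45.7] [29. 32.  6.]
side spo ztop 45.8 168 [517.4 356.7  44.1] [30. 29.  5.]
side spb ztop 45.6 172 [459.6 343.4  44.2] [29. 29.  5.]
side spk ztop 44.9 191 [572.9 364.6  43.9] [28. 29.  6.]
side drv ztop 26.4 75 [ 512.2 -425.    26. ] [53. 22.  7.]
side tray 984 ((538.2176513671875, 217.56976318359375), (191.4582977294922, 342.4324645996094), 8.671529769897461)
side board 2940 ((569.6826171875, 247.40281677246094), (603.1668090820312, 189.21182250976562), 76.96111297607422)
  return _methods._mean(a, axis=axis, dtype=dtype,
  ret = um.true_divide(
```

```bash
python3 - <<'E'
from h import *
for n in("scene","side"):
    W=np.load(n+".npz")['W'].reshape(-1,3)
    f=W[np.isfinite(W[:,2])&(abs(W[:,0]-510)<90)&(abs(W[:,1]+290)<75)]
    t=f[(f[:,2]>20)&(f[:,2]<28)]
    print(n,len(t),cv2.minAreaRect(t[:,:2].astype(np.float32)))
    rod=f[(f[:,2]>35)&(f[:,2]<78)]; 
    for a in range(35,78,10):
        q=rod[(rod[:,2]>=a)&(rod[:,2]<a+10)]; print(a,len(q),q.mean(0).round(1))
im=np.load("side.npz")['im'][150:230,340:460]; im2=np.load("scene.npz")['im'][170:250,180:300]
cv2.imwrite("pics/lev.png",np.hstack([cv2.resize(i,None,fx=3.3,fy=3.3,interpolation=3) for i in(im,im2)]))
E
```

```text
scene 330 ((519.4144287109375, -289.62213134765625), (52.87111282348633, 72.23930358886719), 77.94145965576172)
35 34 [ 516.  -290.    38.4]
45 17 [ 507.4 -285.9   49.6]
55 19 [ 502.5 -284.3   59.8]
65 17 [ 498.  -283.4   69.9]
75 7 [ 494.6 -281.7   76.4]
side 364 ((514.915283203125, -288.808837890625), (52.30651092529297, 71.19389343261719), 77.45602416992188)
35 16 [ 508.7 -286.2   38.8]
45 14 [ 501.4 -282.5   50.1]
55 16 [ 495.5 -282.5   60. ]
65 15 [ 490.3 -281.    70.7]
75 4 [ 489.4 -280.    75.7]
```

View pics/lev.png

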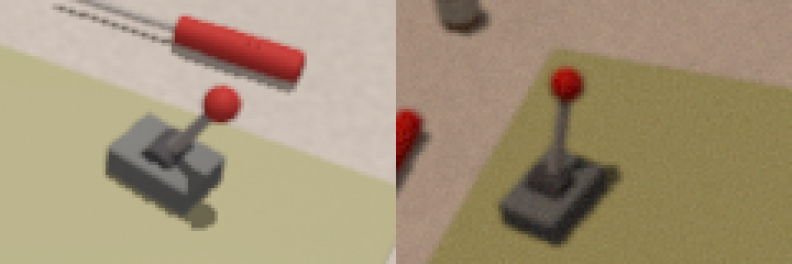

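The crop shows the lever leaning towards the robot. The housing is centred near (517,-289) and yawed about -12°. I'll close the gripper and move to behind the knob.

Call:
carry_out(commands=[{"delta_pos":[0.4,0.36,0],"turn":-0.4},{"delta_pos":[1.0,0.91,0],"turn":-1},{"delta_pos":[1.8,1.64,0],"turn":-1.7},{"delta_pos":[2.6,2.37,0],"turn":-2.4},{"delta_pos":[3.4,3.1,0],"turn":-3.1},{"delta_pos":[4.2,3.82,0],"turn":-3.8},{"delta_pos":[5.0,4.55,0],"turn":-4.5},{"delta_pos":[5.8,5.28,0],"turn":-5.2},{"delta_pos":[6.6,6.0,0],"turn":-5.8},{"delta_pos":[7.4,6.74,0],"turn":-6.2},{"delta_pos":[8.0,7.28,0],"turn":-6.2},{"delta_pos":[8.38,7.63,0],"turn":-6.2},{"delta_pos":[8.38,7.63,-1],"turn":-6.2},{"delta_pos":[8.38,7.63,-2],"turn":-6.2},{"delta_pos":[8.38,7.63,-3],"turn":-6.2},{"delta_pos":[8.38,7.63,-4],"turn":-6.2},{"delta_pos":[8.38,7.63,-4.8],"turn":-6.2},{"delta_pos":[8.38,7.63,-5.2],"turn":-6.2},{"delta_pos":[8.38,7.63,-5.2],"turn":-6.2},{"delta_pos":[8.38,7.63,-5.2],"turn":-6.2}], gripper=0)

```text
clock: 1.77
eef_pos: [420.8, -267.9, 93.9]
ee_rot: [-0.0, 0.994, -0.106, -0.0]
contact_force: [0.4, -0.3, 0.9]
grip_width: 0.001
grip_force: 0.0
```

Call:
carry_out(commands=[{"delta_pos":[0.3,-0.07,0],"turn":0},{"delta_pos":[0.6,-0.13,0],"turn":0},{"delta_pos":[0.8,-0.17,0],"turn":0},{"delta_pos":[1.0,-0.22,0],"turn":0},{"delta_pos":[1.2,-0.26,0],"turn":0},{"delta_pos":[1.4,-0.31,0],"turn":0},{"delta_pos":[1.6,-0.35,0],"turn":0},{"delta_pos":[1.8,-0.39,0],"turn":0},{"delta_pos":[2.0,-0.44,0],"turn":0},{"delta_pos":[2.2,-0.48,0],"turn":0},{"delta_pos":[2.4,-0.52,0],"turn":0},{"delta_pos":[2.6,-0.57,0],"turn":0},{"delta_pos":[2.8,-0.61,0],"turn":0},{"delta_pos":[3.0,-0.65,0],"turn":0},{"delta_pos":[3.2,-0.7,0],"turn":0},{"delta_pos":[3.4,-0.74,0],"turn":0},{"delta_pos":[3.52,-0.77,0],"turn":0},{"delta_pos":[3.52,-0.77,0],"turn":0},{"delta_pos":[3.52,-0.77,0],"turn":0},{"delta_pos":[3.52,-0.77,0],"turn":0}])

```text
clock: 3.43
eef_pos: [526.5, -291.1, 94.1]
ee_rot: [0.0, 0.994, -0.106, 0.0]
contact_force: [0.1, 0.0, 0.3]
grip_width: 0.001
grip_force: 0.0
```

```bash
python3 - <<'E'
from h import *
im,W=snap("side"); hsv=cv2.cvtColor(im,cv2.COLOR_BGR2HSV)
m=((hsv[...,0]<8)|(hsv[...,0]>172))&(hsv[...,1]>150)&(W[...,2]>70)&(abs(W[...,0]-520)<80)&(abs(W[...,1]+290)<50)
print(m.sum(),np.median(W[m],0) if m.any() else 0, r.get_obs()['contact_force'])
cv2.imwrite("pics/push.png",cv2.resize(im[100:260,300:500],None,fx=3,fy=3))
E
```

```text
41 [ 543.41285518 -287.37484293   99.07069878] [-0.12619807  0.32968575 -0.65829107]
```

View pics/push.png

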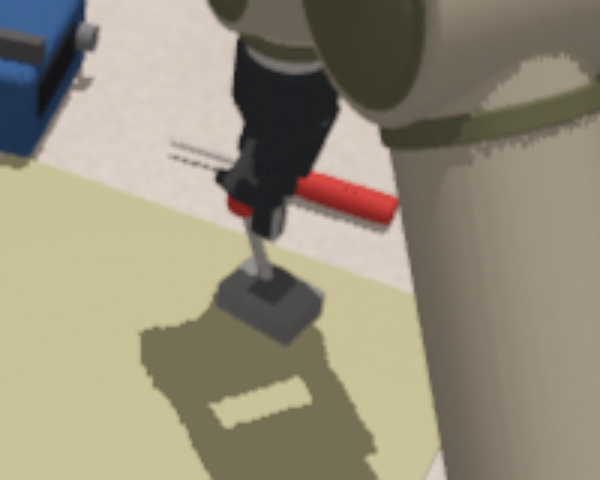

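The knob, at crop pixel (240,205), now leans away from the robot, but it may not be at its stop. I'll push a little further, then back off.

Call:
carry_out(commands=[{"delta_pos":[0.06,-0.01,0],"turn":0},{"delta_pos":[0.12,-0.03,0],"turn":0},{"delta_pos":[0.18,-0.04,0],"turn":0},{"delta_pos":[0.2,-0.04,0],"turn":0},{"delta_pos":[0.2,-0.04,0],"turn":0},{"delta_pos":[0.2,-0.04,0],"turn":0},{"delta_pos":[0.2,-0.04,0],"turn":0}])

```text
clock: 4.07
eef_pos: [531.6, -292.2, 93.9]
ee_rot: [-0.0, 0.994, -0.106, -0.001]
contact_force: [-6.9, 0.6, 2.8]
grip_width: -0.001
grip_force: 3.5
```

A 7 N reaction means it has reached the stop. I'll back off, lift and check.

Call:
carry_out(commands=[{"delta_pos":[-0.3,0.07,0],"turn":0},{"delta_pos":[-0.8,0.17,0],"turn":0},{"delta_pos":[-1.5,0.33,0],"turn":0},{"delta_pos":[-2.2,0.48,0],"turn":0},{"delta_pos":[-2.7,0.6,0.2],"turn":0},{"delta_pos":[-3.0,0.65,0.8],"turn":0},{"delta_pos":[-3.0,1.0,1.6],"turn":0},{"delta_pos":[-3.0,1.6,2.4],"turn":0},{"delta_pos":[-3.0,2.4,3.0],"turn":0},{"delta_pos":[-3.0,3.2,3.0],"turn":0},{"delta_pos":[-3.0,3.6,3.0],"turn":0},{"delta_pos":[-3.0,3.6,3.0],"turn":0},{"delta_pos":[-3.0,3.6,3.0],"turn":0}])

```text
clock: 5.15
eef_pos: [442.6, -184.4, 183.7]
ee_rot: [0.0, 0.994, -0.105, -0.0]
contact_force: [-0.6, -0.3, -0.4]
grip_width: -0.0
grip_force: 0.0
```

```bash
python3 - <<'E'
from h import *
for n in("scene","side"):
    im,W=snap(n); hsv=cv2.cvtColor(im,cv2.COLOR_BGR2HSV)
    m=((hsv[...,0]<8)|(hsv[...,0]>172))&(hsv[...,1]>150)&(W[...,2]>70)&(abs(W[...,0]-520)<80)&(abs(W[...,1]+290)<50)
    c=W[m].mean(0) if m.any() else 0; C=np.array(r.calibration(n)['extrinsics'])[:3,3]
    print(n,m.sum(),c+(c-C)/np.linalg.norm(c-C)*9)
o=r.get_obs();print(o['eef_pos'],o['contact_force'])
E
```

```text
scene 73 [ 555.11522351 -298.010888     93.34172972]
side 77 [ 553.25786577 -298.86104882   92.48271531]
[ 442.5423431  -185.15888813  183.54274578] [0.02568438 0.53311529 0.08407728]
```

The lever is fully over, with the knob where the stop puts it. Next I go above the board's orange cap, still high, and then descend.

Call:
carry_out(commands=[{"delta_pos":[0.2,0.4,0],"turn":0},{"delta_pos":[0.5,1.1,0],"turn":0},{"delta_pos":[0.9,2.0,0],"turn":0},{"delta_pos":[1.3,3.0,0],"turn":0},{"delta_pos":[1.8,4.0,0],"turn":0},{"delta_pos":[2.2,5.0,0],"turn":0},{"delta_pos":[2.6,6.0,0],"turn":0},{"delta_pos":[3.1,7.0,0],"turn":0},{"delta_pos":[3.5,8.0,0],"turn":0},{"delta_pos":[3.8,8.6,0],"turn":0},{"delta_pos":[3.97,8.99,0],"turn":0},{"delta_pos":[3.97,8.99,0],"turn":0},{"delta_pos":[3.97,8.99,-0.4],"turn":0},{"delta_pos":[3.97,8.99,-1.0],"turn":0},{"delta_pos":[3.97,8.99,-1.6],"turn":0},{"delta_pos":[3.97,8.99,-2.2],"turn":0},{"delta_pos":[3.97,8.99,-2.5],"turn":0},{"delta_pos":[3.97,8.99,-2.67],"turn":0},{"delta_pos":[3.97,8.99,-2.67],"turn":0},{"delta_pos":[3.97,8.99,-2.67],"turn":0}])

```text
clock: 6.92
eef_pos: [562.0, 84.9, 104.5]
ee_rot: [-0.0, 0.994, -0.106, 0.0]
contact_force: [0.4, -1.0, 0.6]
grip_width: -0.001
grip_force: 0.0
```

Call:
carry_out(commands=[{"delta_pos":[0,0,0],"turn":0},{"delta_pos":[0,0,0],"turn":0},{"delta_pos":[0,0,0],"turn":0},{"delta_pos":[0,0,0],"turn":0},{"delta_pos":[0,0,0],"turn":0},{"delta_pos":[0,0,0],"turn":0},{"delta_pos":[0,0,0],"turn":0},{"delta_pos":[0,0,0],"turn":0},{"delta_pos":[0,0,0],"turn":0},{"delta_pos":[0,0,0],"turn":0},{"delta_pos":[0,0,0],"turn":0},{"delta_pos":[0,0,0],"turn":0},{"delta_pos":[0,0,0],"turn":0},{"delta_pos":[0,0,0],"turn":0},{"delta_pos":[0,0,0],"turn":0},{"delta_pos":[0,0,0],"turn":0},{"delta_pos":[0,0,0],"turn":0},{"delta_pos":[0,0,0],"turn":0},{"delta_pos":[0,0,0],"turn":0},{"delta_pos":[0,0,0],"turn":0}])

```text
clock: 8.58
eef_pos: [561.6, 85.4, 103.9]
ee_rot: [-0.0, 0.994, -0.106, -0.0]
contact_force: [-0.0, 0.1, 0.2]
grip_width: -0.002
grip_force: 0.0
```

Call:
carry_out(commands=[{"delta_pos":[0,0,0],"turn":0},{"delta_pos":[0,0,0],"turn":0},{"delta_pos":[0,0,0],"turn":0},{"delta_pos":[0,0,0],"turn":0},{"delta_pos":[0,0,0],"turn":0},{"delta_pos":[0,0,0],"turn":0},{"delta_pos":[0,0,0],"turn":0},{"delta_pos":[0,0,0],"turn":0}])

```text
clock: 9.25
eef_pos: [561.6, 85.4, 103.9]
ee_rot: [-0.0, 0.994, -0.106, -0.0]
contact_force: [-0.5, 0.7, -0.3]
grip_width: 0.002
grip_force: 0.0
```

```bash
python3 - <<'E'
from h import *
im,W=snap("side"); cv2.imwrite("pics/cap.png",im)
E
```

```text
(no output)
```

View pics/cap.png

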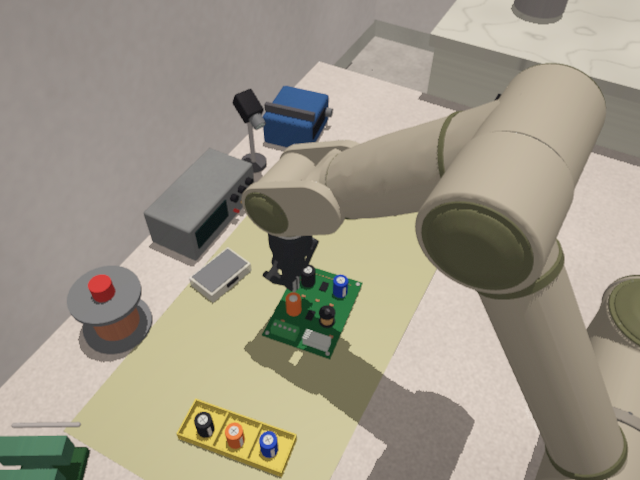

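The fingertips, at about (294,285), are held above the orange cap at (293,303) with a clear gap. Next I rise and go to the spare.

Call:
carry_out(commands=[{"delta_pos":[0,0,0.5],"turn":0},{"delta_pos":[0,0,1.2],"turn":0},{"delta_pos":[0,0,2.0],"turn":0},{"delta_pos":[0,0,2.67],"turn":0},{"delta_pos":[0,0,2.67],"turn":0},{"delta_pos":[-0.1,0.7,2.67],"turn":0},{"delta_pos":[-0.25,1.7,2.67],"turn":0},{"delta_pos":[-0.4,2.7,2.67],"turn":0},{"delta_pos":[-0.55,3.7,2.67],"turn":0},{"delta_pos":[-0.7,4.7,2.67],"turn":0},{"delta_pos":[-0.9,5.7,2.67],"turn":0},{"delta_pos":[-1.0,6.7,2.67],"turn":0},{"delta_pos":[-1.15,7.7,2.67],"turn":0},{"delta_pos":[-1.3,8.5,2.67],"turn":0},{"delta_pos":[-1.38,9.03,2.67],"turn":0},{"delta_pos":[-1.38,9.03,2.67],"turn":0},{"delta_pos":[-1.38,9.03,2.67],"turn":0}])

```text
clock: 10.72
eef_pos: [519.8, 356.6, 183.2]
ee_rot: [0.0, 0.994, -0.105, -0.0]
contact_force: [0.3, -1.2, -0.4]
grip_width: 0.001
grip_force: 0.0
```

Call:
carry_out(commands=[{"delta_pos":[0,0,-0.4],"turn":0},{"delta_pos":[0,0,-1.0],"turn":0},{"delta_pos":[0,0,-1.6],"turn":0},{"delta_pos":[0,0,-2.2],"turn":0},{"delta_pos":[0,0,-2.7],"turn":0},{"delta_pos":[0,0,-3.0],"turn":0},{"delta_pos":[0,0,-3.05],"turn":0},{"delta_pos":[0,0,-3.05],"turn":0}])

```text
clock: 11.38
eef_pos: [520.4, 355.7, 92.4]
ee_rot: [0.0, 0.994, -0.106, -0.0]
contact_force: [0.3, -0.8, 0.3]
grip_width: -0.004
grip_force: 0.0
```

Call:
carry_out(commands=[{"delta_pos":[0,0,0],"turn":0},{"delta_pos":[0,0,0],"turn":0},{"delta_pos":[0,0,0],"turn":0},{"delta_pos":[0,0,0],"turn":0},{"delta_pos":[0,0,0],"turn":0},{"delta_pos":[0,0,0],"turn":0},{"delta_pos":[0,0,0],"turn":0},{"delta_pos":[0,0,0],"turn":0},{"delta_pos":[0,0,0],"turn":0},{"delta_pos":[0,0,0],"turn":0},{"delta_pos":[0,0,0],"turn":0},{"delta_pos":[0,0,0],"turn":0},{"delta_pos":[0,0,0],"turn":0},{"delta_pos":[0,0,0],"turn":0},{"delta_pos":[0,0,0],"turn":0},{"delta_pos":[0,0,0],"turn":0},{"delta_pos":[0,0,0],"turn":0},{"delta_pos":[0,0,0],"turn":0},{"delta_pos":[0,0,0],"turn":0},{"delta_pos":[0,0,0],"turn":0}])

```text
clock: 13.05
eef_pos: [520.2, 356.3, 92.5]
ee_rot: [-0.0, 0.994, -0.106, 0.0]
contact_force: [-0.1, 0.2, 0.6]
grip_width: -0.002
grip_force: 0.0
```

Call:
carry_out(commands=[{"delta_pos":[0,0,0],"turn":0},{"delta_pos":[0,0,0],"turn":0},{"delta_pos":[0,0,0],"turn":0},{"delta_pos":[0,0,0],"turn":0},{"delta_pos":[0,0,0],"turn":0},{"delta_pos":[0,0,0],"turn":0},{"delta_pos":[0,0,0],"turn":0},{"delta_pos":[0,0,0],"turn":0}])

```text
clock: 13.72
eef_pos: [520.2, 356.3, 92.5]
ee_rot: [-0.0, 0.994, -0.106, 0.0]
contact_force: [-0.2, -0.5, 0.7]
grip_width: -0.002
grip_force: 0.0
```

```bash
python3 - <<'E'
from h import *
im,W=snap("scene"); cv2.imwrite("pics/sp.png",im)
E
```

```text
(no output)
```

View pics/sp.png

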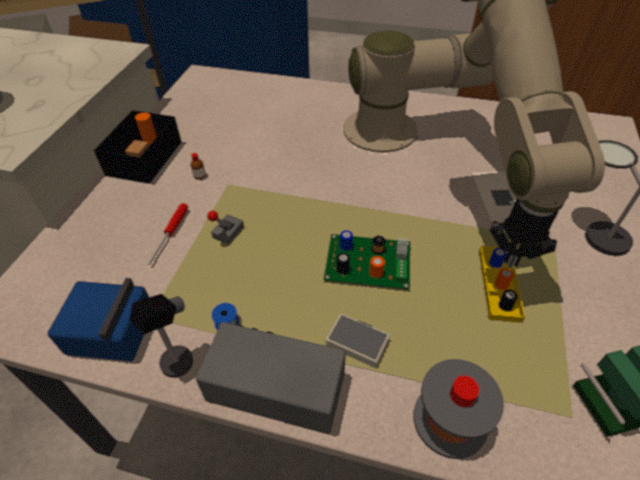

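The fingertips point at the orange spare at (506,275), and the spares and bystanders look unmoved. The lever, with its knob at (213,216), is still over. I'll rise clear and hand in.

Call:
carry_out(commands=[{"delta_pos":[0,0,0.5],"turn":0},{"delta_pos":[0,0,1.2],"turn":0},{"delta_pos":[0,0,2.0],"turn":0},{"delta_pos":[0,0,2.8],"turn":0},{"delta_pos":[0,0,3.2],"turn":0},{"delta_pos":[0,0,3.2],"turn":0},{"delta_pos":[0,0,3.2],"turn":0},{"delta_pos":[0,0,3.2],"turn":0}])

```text
clock: 14.43
eef_pos: [519.8, 356.1, 187.1]
ee_rot: [0.001, 0.994, -0.106, -0.001]
contact_force: [-0.1, 1.5, -1.0]
grip_width: 0.001
grip_force: 0.0
```

```bash
python3 -c "
from rig import r
print(r.sign_off())"
```

```text
the job is handed in; nothing more can be done
None
```

I pushed the lever fully on, pointed at the orange capacitor on the board and then the orange spare for over two seconds each with no sign of contact, and handed the job in at about 14 s; the hand-in returned no verdict.

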